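# Pull-check a spring gauge in its carton

### The arm

A 6-joint arm with a two-finger parallel gripper is mounted at the origin on the work surface. World frame = base frame: x ahead of the robot, y to its left, z up, the work surface at z = 0. Lengths are in mm, angles in rad, forces in N, time in s.
With the tool pointing down it reaches from about 400 to 925 mm from the base axis. Payload 12.5 kg.
Tool frame: the origin (TCP) lies at the very end of the fingers, on their centre line; the grasp point (between the pads) lies behind it (env.grip_depth is the z of the grasp point in the tool frame, in mm); z points along the fingers, y is the line along which they close (so a half turn about z gives the same grasp; the last joint's range is limited). The gripper opens to 95 mm and grips with 3 to 60 N. Pads are 20 mm wide; open, the fingers measure 119 mm over their backs; the gripper's body (75 mm by 180 mm) begins 59 mm behind the grasp point.
Start: joints at [1.068, 0.491, 1.559, -0, 1.092, -0.106], TCP at [241.528, 576.464, 214.661] pointing down, gripper open.
Joint ranges: [-3.1, 3.1], [-0.84, 2.19], [0.05, 2.79], [-1.13, 4.28], [0.06, 2.93], [-2.69, 2.69]. Speed limits (rad/s): [2.22, 2.22, 2.79, 3.14, 3.14, 3.14].

### API

Orientations are given as [roll, pitch, yaw] about the fixed x, y, z axes, in that order (R = Rz(yaw) Ry(pitch) Rx(roll)).
In Python, from cell import env, optics gives the robot as it stands.
- The arm moves only by the tool step_arm, never from a script. Its argument "moves" is a list of rows, each an object of numbers: "tx", "ty", "tz": the shift along the tool's x, y, z in mm; "roll": the turn about the tool's z in rad. In form: [{"tx": .., "ty": .., "tz": .., "roll": ..}, ...]. A call has 1 to 12 rows; each row is the pose to reach, as a shift and turn from the pose commanded when the call began, along the tool's axes at that moment; what a row does not reach only later rows make up. A row lasts 1/12 s, in which the tool goes at most 41.7 mm and 7.16 degrees, less where a joint would pass 70% of its speed; a pose out of reach is approached as far as the arm can. A call with a gripper value outside its range is refused whole. "grip" is the finger opening in mm, from 0 to 95.1, set as the call begins (left out, the last holds). The fingers move at their own pace and stop on an object; the grip force is fixed at half the most. Time passes only in rows, so rows that repeat a pose let the fingers close. It gives the time, the measured TCP pose, the force, the opening and the grip force at its end, in the units of the state.
- env.state(): the state, without advancing time (a new reading comes with each control period).
- optics.read_camera(name): name is "scene" or "side" or "wrist"; returns a dict with "pixels" (420x560x3 uint8, blue, green, red), "mtx" (3x3 intrinsics, pixels), "view" (4x4, takes a point from world to camera coordinates). Camera axes: x right, y down, z forward; pixel columns grow to the right and rows downward; lengths in mm; the calibration is good to about 2 mm. The wrist camera is an equidistant fisheye: a pixel r from the principal point sees the ray r / f radians off the axis. A picture is of the moment at which its call begins. There is no depth.
- env.job_done(): hands the job in; it is judged then, once.
The state is a dict: "t": time; "joints": joint angles; "qvel": joint speeds; "tau": joint torques, N m; "eef_pos": TCP position; "tcp_rot": TCP orientation; "ft_force": force on the tool from outside, world axes, zero at the start; "moment": the same for the moment, N m; "opening": opening from 0.0 (shut) to 1.0 (fully open); "grip_force": force on a finger pad.
Only numpy, scipy, OpenCV 4.12 (cv2) and the standard library are available. Lean on these libraries where they do the work, as an engineer would, in place of code of your own. Each camera call takes 0.05 s, during which the arm holds its last target. There are 200 camera calls.

### The job

Fold both long flaps of the carton right back to the outside so the spring gauge lies open, then pull its sprung plunger out by the upright plate until the plate is level with the finned index rider on the rail beside it, and hold it there steadily for two seconds. Do not overstretch it past the index, and ease it back fully home rather than letting it snap. Leave the flaps open and do not shift the index rider or the things standing around the carton.

Things in the scene. Friction and masses are not known exactly. Their poses are not given: they have to be found in the camera images.
- carton: Fixed cardboard carton, outside 290 (x) x 160 (y) x 75 (z) mm, walls 5 mm, foam floor 15 mm above the bench. Origin: centre of its underside. x is the gauge axis, from plunger to barrel; y points to the left flap. Short fixed end flaps slope out and down 35 mm beyond both end walls.
- barrel_nose (a point): Front centre of the gauge's fixed barrel, at carton (+20, 0, 30) mm; 33 mm diameter, running 105 mm towards carton +x. The graduated rail (16 mm wide, top 40 mm above the bench) runs along carton y = -50 mm, x = -140 to -16 mm.
- flap_left (a joint): Angle of the left (+y) long flap, rad: 0 lies flat inward over the carton, 1.57 upright, 3.14 flat outward; stop at 3.5. Cardboard sheet 270 long x 66 wide x 4 mm, hinged along the top of the wall; starts half open and stays where it is left.
- flap_right (a joint): Angle of the right (-y) long flap, same size and sense: 0 flat inward, 3.14 flat outward, starts half open and stays where it is left.
- flap_left_hinge (a point): Middle of the left flap's hinge line, at carton (0, +80, 75) mm, turns with the flap.
- flap_right_hinge (a point): Middle of the right flap's hinge line, at carton (0, -80, 75) mm, turns with the flap.
- flap_left_edge (a point): Middle of the left flap's free edge, 66 mm from the hinge.
- flap_right_edge (a point): Middle of the right flap's free edge, 66 mm from the hinge.
- plunger (a joint): How far the sprung plunger is pulled out, m, along carton -x: 0 home (sprung there), stop at 0.080. It takes about 3 N to start and 10 N at 60 mm.
- plate_top (a point): Centre of the top edge of the plunger's upright steel plate, 44 (y) x 6 (x) mm, from 24 to 68 mm above the bench; at home at carton x = -45 mm. Between it and the barrel's nose are 62 mm of free room over the 8 mm rod (rod top 34 mm above the bench), so it can be hooked from behind, from above.
- index (a joint): Where the index rider is clamped on the rail, m: the plunger length at which the plate's middle is level with the fin. Stiff; leave it.
- fin_top (a point): Centre of the top edge of the index rider's fin, a steel blade 4 mm thick (x) x 22 mm wide (y), top 65 mm above the bench, on a low dark block 16 x 22 mm. Its axes are parallel to the carton's. It stands 50 mm to the -y side of the plunger's line.
- bottle: Bystander: white bottle, 50 mm diameter x 130 mm, upright; origin at the centre of its underside.
- loupe: Bystander: black loupe, 48 mm diameter x 45 mm, upright; origin at the centre of its underside.
- ring_gauge: Bystander: flat steel ring, 60 mm outside, 32 mm inside, 18 mm high; origin at the centre of its underside.

How it is judged:
By the outcome, as a careful person would: the job done as asked, in the order asked, and still so for the second after the job is handed in, with the robot touching nothing.
It also fails if it takes over 66 s, if anything falls off the work surface, if the arm or the gripper's body presses on something with over 40 N, if the wrist force passes 120 N, or if a joint passes its speed limit or range.

## Working session

There is one attempt and no reset: what is moved stays moved. The work goes in short steps, Python scripts to look and compute and a tool call to move; the robot and the scene stay as the last step left them, time stands still between calls to the robot, and variables do not carry over. Pictures are saved under pics/ and viewed, at most 10 in all, crops included, and the job is handed in when it is done.

Besides the shell and the picture viewer there is one more tool, called after "Request:" as a command line: name --argument value ..., lists and objects as JSON in quotes. step_arm: Moves the arm, as the interface text tells. Its arguments: {"type":"object","properties":{"moves":{"type":"array"},"grip":{"type":"number"}},"required":["moves"]}

```bash
mkdir -p pics; ls
python3 - <<'E'
from cell import env, optics
import cv2,numpy as np,pickle
d={}
for n in("scene","side","wrist"):
    c=optics.read_camera(n); d[n]=c; cv2.imwrite(f"pics/{n}0.png",c["pixels"])
    print(n,c["mtx"].round(1).tolist(),c["view"].round(3).tolist())
pickle.dump(d,open("d0.pkl","wb"))
print(env.state(),env.grip_depth)
E
```

```text
pics
scene [[470.6, 0.0, 278.8], [0.0, 470.6, 210.5], [0.0, 0.0, 1.0]] [[0.851, 0.526, -0.012, -524.512], [0.34, -0.568, -0.75, -133.866], [-0.401, 0.633, -0.662, 1228.217], [0.0, 0.0, 0.0, 1.0]]
side [[392.0, 0.0, 285.2], [0.0, 392.0, 205.4], [0.0, 0.0, 1.0]] [[0.918, -0.396, 0.019, -559.968], [-0.26, -0.636, -0.726, 226.39], [0.3, 0.662, -0.687, 676.015], [0.0, 0.0, 0.0, 1.0]]
wrist [[325.2, 0.0, 274.2], [0.0, 325.2, 206.7], [0.0, 0.0, 1.0]] [[0.386, 0.923, -0.002, -624.169], [0.89, -0.372, 0.266, -30.932], [0.245, -0.104, -0.964, 391.135], [0.0, 0.0, 0.0, 1.0]]
{'t': 0.15, 'joints': array([ 1.06841159e+00,  4.91371617e-01,  1.55928511e+00, -1.99500389e-06,
        1.09168380e+00, -1.05583382e-01]), 'qvel': array([ 0.00012677, -0.00142663, -0.00160595,  0.00055816, -0.00074565,
       -0.00078876]), 'tau': array([ 7.71565592e-04, -6.12892699e+01, -2.58279043e+01,  6.92385784e-02,
        4.72638721e-02, -7.24104962e-05]), 'eef_pos': array([241.43569497, 576.3091438 , 214.23511341]), 'tcp_rot': array([-3.14084876e+00, -7.70567372e-05,  2.74479219e+00]), 'ft_force': array([ 1.07144274,  0.59369776, -0.42064083]), 'moment': array([-0.01762937, -0.00610896,  0.00905523]), 'grip_force': 0.0, 'opening': 1.0013566084602006} -18.8
```

View pics/scene0.png

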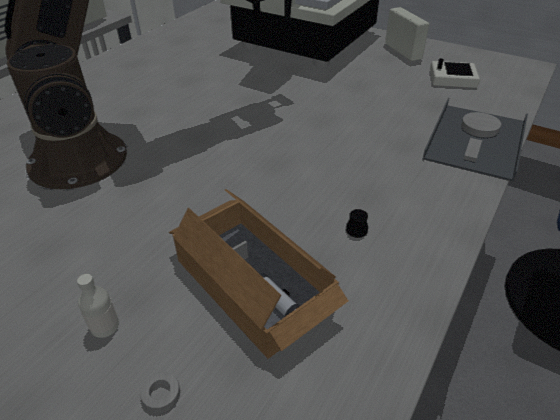

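View pics/side0.png

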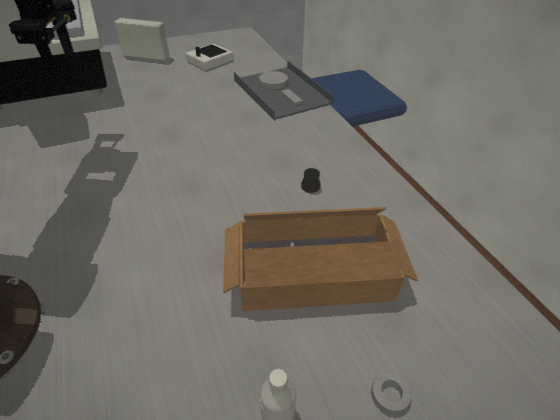

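Run:
```python
import cv2,pickle
d=pickle.load(open("d0.pkl","rb"))
a=cv2.resize(d["scene"]["pixels"][180:365,160:360],None,fx=4,fy=3.2,interpolation=cv2.INTER_CUBIC)
a=cv2.convertScaleAbs(a,alpha=1.5,beta=15)
cv2.imwrite("pics/c1.png",a)
b=cv2.convertScaleAbs(cv2.resize(d["side"]["pixels"][195:320,215:415],None,fx=4,fy=4,interpolation=cv2.INTER_CUBIC),alpha=1.5,beta=15)
cv2.imwrite("pics/c2.png",b)
```

```text
(no output)
```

View pics/c1.png

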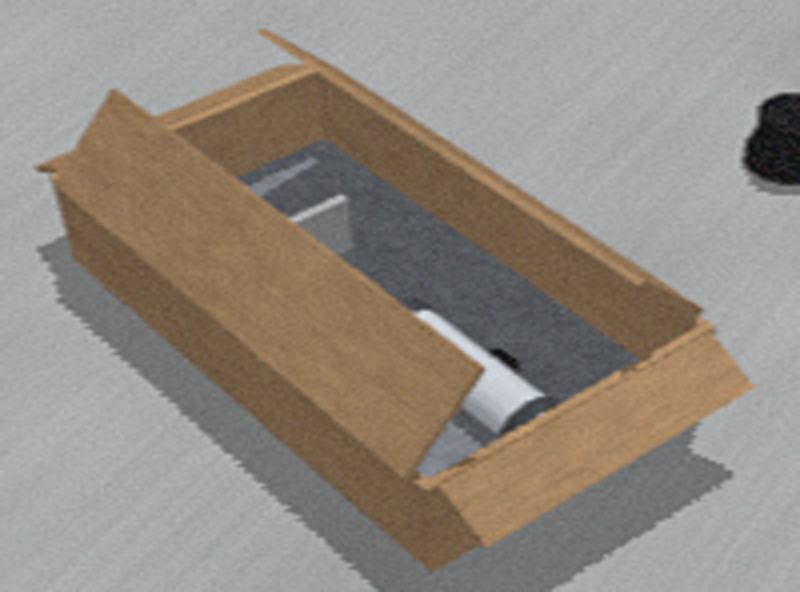

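View pics/c2.png

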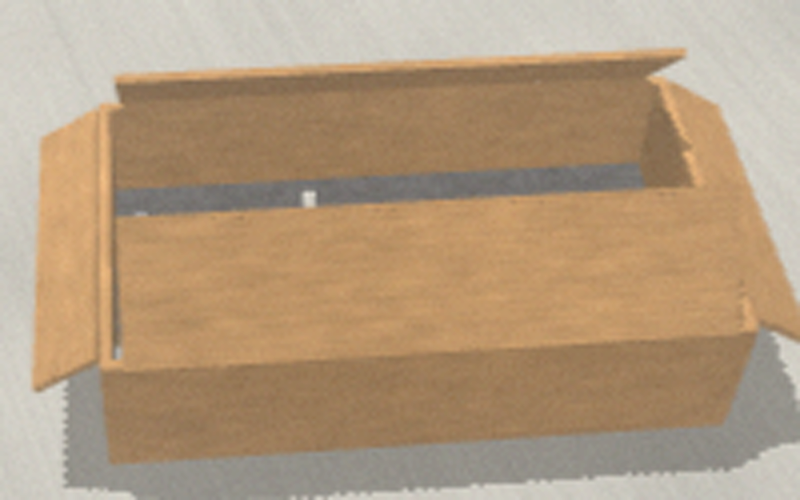

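```bash
cat > h.py <<'E'
import numpy as np,cv2,pickle
from scipy.optimize import least_squares
def proj(c,P):
    P=np.asarray(P,float); q=P@c["view"][:3,:3].T+c["view"][:3,3]; p=q@c["mtx"].T; return p[:,:2]/p[:,2:]
def ray(c,uv,z):
    R=c["view"][:3,:3];o=-R.T@c["view"][:3,3];d=R.T@np.linalg.solve(c["mtx"],[*uv,1]); return o+d*(z-o[2])/d[2]
def rot(a): return np.array([[np.cos(a),-np.sin(a),0],[np.sin(a),np.cos(a),0],[0,0,1]])
def flap(s,a,x): return [x,s*(80-66*np.cos(a)),75+66*np.sin(a)]
E
python3 - <<'E'
from h import *
d=pickle.load(open("d0.pkl","rb"));S=lambda u,v:(160+u/4,180+v/3.2);D=lambda u,v:(215+u/4,195+v/4)
def pts(p):
    l,r=p[3:5]
    return [("scene",S(432,570),[145,-80,0]),("scene",S(75,258),[-145,-80,0]),("scene",S(325,70),[-140,75,75]),("scene",S(703,318),[145,80,75]),("scene",S(418,485),[145,-80,75]),
    ("side",D(110,463),[-145,-80,0]),("side",D(725,425),[145,-80,0]),("side",D(102,370),[-145,-80,75]),("side",D(757,332),[145,-80,75]),
    ("scene",S(112,90),flap(-1,r,-135)),("scene",S(482,372),flap(-1,r,135)),("side",D(118,215),flap(-1,r,-135)),("side",D(738,185),flap(-1,r,135)),
    ("scene",S(262,30),flap(1,l,-135)),("scene",S(640,282),flap(1,l,135)),("side",D(117,77),flap(1,l,-135)),("side",D(685,52),flap(1,l,135)),("scene",S(346,196),[-45,22,68])]
def f(p):
    return np.ravel([proj(d[n],(np.array([P])@rot(p[2]).T+[p[0],p[1],0]))[0]-uv for n,uv,P in pts(p)])
c0=ray(d["scene"],(255,280),40);print(c0)
best=min((least_squares(f,[c0[0],c0[1],y,1.2,1.2],loss="soft_l1") for y in(-.5,0,.5)),key=lambda r:r.cost)
print(best.x.round(4),best.cost);print(best.fun.reshape(-1,2).round(1).tolist())
for n,q in(("scene",[(103,333),(357,232),(160,397)]),("side",[(311,186),(391,397)])):
    print(n,[ray(d[n],u,0 if i<2 else 9).round(0).tolist() for i,u in enumerate(q)])
E
```

```text
[ 644.49926929 -126.89783131   40.        ]
[ 6.264083e+02 -1.091807e+02 -3.259000e-01  1.980970e+01  9.637000e-01] 11.433790611279484
[[-0.2, 1.3], [-0.2, 0.4], [-1.8, 0.1], [3.3, 2.9], [1.9, 2.0], [-0.5, -0.0], [-0.7, 0.1], [-0.9, -0.5], [0.3, -0.4], [0.3, -0.6], [0.0, -0.8], [-0.9, 0.6], [0.0, 0.3], [-0.0, -0.2], [0.5, 0.6], [-0.8, -0.0], [0.2, 0.0], [-0.0, -0.3]]
scene [[462.0, -339.0, 0.0], [737.0, 125.0, 0.0], [634.0, -377.0, 9.0]]
side [[737.0, 132.0, 0.0], [630.0, -375.0, 0.0]]
```

Request:
step_arm --moves '[{"tx": -310, "ty": -242, "tz": 0, "roll": -0.071}, {"tx": -310, "ty": -242, "tz": 0, "roll": -0.071}, {"tx": -310, "ty": -242, "tz": 0, "roll": -0.071}, {"tx": -310, "ty": -242, "tz": 0, "roll": -0.071}, {"tx": -310, "ty": -242, "tz": 0, "roll": -0.071}, {"tx": -310, "ty": -242, "tz": 0, "roll": -0.071}, {"tx": -310, "ty": -242, "tz": 0, "roll": -0.071}, {"tx": -310, "ty": -242, "tz": 0, "roll": -0.071}, {"tx": -310, "ty": -242, "tz": 0, "roll": -0.071}, {"tx": -310, "ty": -242, "tz": 0, "roll": -0.071}, {"tx": -310, "ty": -242, "tz": 0, "roll": -0.071}, {"tx": -310, "ty": -242, "tz": 0, "roll": -0.071}]' --grip 0

```text
t: 1.15
eef_pos: [434.2, 232.8, 214.5]
tcp_rot: [3.142, -0.0, 2.813]
ft_force: [-0.6, 1.0, -0.1]
opening: 0.215
grip_force: 0.0
```

Request:
step_arm --moves '[{"tx": -291, "ty": -262, "tz": 0, "roll": -0.003}, {"tx": -291, "ty": -262, "tz": 0, "roll": -0.003}, {"tx": -291, "ty": -262, "tz": 0, "roll": -0.003}, {"tx": -291, "ty": -262, "tz": 0, "roll": -0.003}, {"tx": -291, "ty": -262, "tz": 0, "roll": -0.003}, {"tx": -291, "ty": -262, "tz": 0, "roll": -0.003}, {"tx": -291, "ty": -262, "tz": 0, "roll": -0.003}, {"tx": -291, "ty": -262, "tz": 0, "roll": -0.003}, {"tx": -291, "ty": -262, "tz": 0, "roll": -0.003}, {"tx": -291, "ty": -262, "tz": 0, "roll": -0.003}, {"tx": -291, "ty": -262, "tz": 0, "roll": -0.003}, {"tx": -291, "ty": -262, "tz": 0, "roll": -0.003}]'

```text
t: 2.15
eef_pos: [625.7, -106.9, 213.9]
tcp_rot: [3.141, -0.001, 2.819]
ft_force: [-0.4, 0.5, -1.3]
opening: 0.005
grip_force: 0.0
```

Request:
step_arm --moves '[{"tx": 0, "ty": 0, "tz": 40}, {"tx": 0, "ty": 0, "tz": 80}, {"tx": 0, "ty": 0, "tz": 119}, {"tx": 0, "ty": 14, "tz": 119}, {"tx": 0, "ty": 26, "tz": 119}, {"tx": 0, "ty": 38, "tz": 119}, {"tx": 0, "ty": 50, "tz": 119}, {"tx": 0, "ty": 62, "tz": 119}, {"tx": 0, "ty": 74, "tz": 119}, {"tx": 0, "ty": 86, "tz": 119}, {"tx": 0, "ty": 98, "tz": 119}, {"tx": 0, "ty": 110, "tz": 119}]'

```text
validation failed for argument at $.mo...
```

Request:
step_arm --moves '[{"tx": 0, "ty": 0, "tz": 40, "roll": 0}, {"tx": 0, "ty": 0, "tz": 80, "roll": 0}, {"tx": 0, "ty": 0, "tz": 119, "roll": 0}, {"tx": 0, "ty": 14, "tz": 119, "roll": 0}, {"tx": 0, "ty": 26, "tz": 119, "roll": 0}, {"tx": 0, "ty": 38, "tz": 119, "roll": 0}, {"tx": 0, "ty": 50, "tz": 119, "roll": 0}, {"tx": 0, "ty": 62, "tz": 119, "roll": 0}, {"tx": 0, "ty": 74, "tz": 119, "roll": 0}, {"tx": 0, "ty": 86, "tz": 119, "roll": 0}, {"tx": 0, "ty": 98, "tz": 119, "roll": 0}, {"tx": 0, "ty": 110, "tz": 119, "roll": 0}]'

```text
t: 3.15
eef_pos: [661.1, -2.4, 95.9]
tcp_rot: [3.141, 0.0, 2.819]
ft_force: [-0.1, -0.1, 0.7]
opening: 0.005
grip_force: 0.1
```

Request:
step_arm --moves '[{"tx": 0, "ty": 12, "tz": 0, "roll": 0}, {"tx": 0, "ty": 15, "tz": 8, "roll": 0}, {"tx": 0, "ty": 15, "tz": 16, "roll": 0}, {"tx": 0, "ty": 15, "tz": 22, "roll": 0}, {"tx": 0, "ty": 15, "tz": 26, "roll": 0}, {"tx": 0, "ty": 15, "tz": 26, "roll": 0}]'

```text
t: 3.65
eef_pos: [664.7, 10.1, 68.1]
tcp_rot: [-3.141, -0.002, 2.818]
ft_force: [-0.1, 0.3, -0.6]
opening: 0.004
grip_force: 0.0
```

Request:
step_arm --moves '[{"tx": 0, "ty": 0, "tz": -27, "roll": 0}, {"tx": 0, "ty": -40, "tz": -27, "roll": 0}, {"tx": 0, "ty": -80, "tz": -27, "roll": 0}, {"tx": 0, "ty": -115, "tz": -27, "roll": 0}, {"tx": 0, "ty": -140, "tz": -27, "roll": 0}, {"tx": 0, "ty": -155, "tz": -27, "roll": 0}, {"tx": 0, "ty": -167, "tz": -27, "roll": 0}, {"tx": 0, "ty": -179, "tz": -27, "roll": 0}, {"tx": 0, "ty": -191, "tz": -27, "roll": 0}, {"tx": 0, "ty": -203, "tz": -27, "roll": 0}, {"tx": 0, "ty": -215, "tz": -27, "roll": 0}, {"tx": 0, "ty": -227, "tz": -27, "roll": 0}]'

```text
t: 4.65
eef_pos: [593.2, -205.2, 96.5]
tcp_rot: [3.141, -0.0, 2.819]
ft_force: [-0.3, 1.2, -0.2]
opening: 0.004
grip_force: 0.2
```

Request:
step_arm --moves '[{"tx": 0, "ty": -12, "tz": 0, "roll": 0}, {"tx": 0, "ty": -24, "tz": 3, "roll": 0}, {"tx": 0, "ty": -26, "tz": 10, "roll": 0}, {"tx": 0, "ty": -26, "tz": 17, "roll": 0}, {"tx": 0, "ty": -26, "tz": 23, "roll": 0}, {"tx": 0, "ty": -26, "tz": 27, "roll": 0}, {"tx": 0, "ty": -26, "tz": 27, "roll": 0}, {"tx": 0, "ty": -26, "tz": 0, "roll": 0}, {"tx": 0, "ty": -26, "tz": -35, "roll": 0}, {"tx": 0, "ty": -26, "tz": -70, "roll": 0}, {"tx": 0, "ty": -26, "tz": -100, "roll": 0}, {"tx": 0, "ty": -26, "tz": -100, "roll": 0}]'

```text
t: 5.65
eef_pos: [587.2, -229.7, 202.9]
tcp_rot: [-3.14, 0.009, 2.82]
ft_force: [-0.3, -0.0, 0.6]
opening: 0.003
grip_force: 0.0
```

Run:
```python
from cell import env, optics
import cv2,pickle
d={}
for n in("scene","side","wrist"):
    c=optics.read_camera(n); d[n]=c; cv2.imwrite(f"pics/{n}1.png",c["pixels"])
pickle.dump(d,open("d1.pkl","wb"))
a=d["scene"]["pixels"][150:365,110:390]; b=d["side"]["pixels"][150:340,200:440]
f=lambda i,w,h:cv2.convertScaleAbs(cv2.resize(i,(w,h),interpolation=cv2.INTER_CUBIC),alpha=1.5,beta=15)
cv2.imwrite("pics/c3.png",cv2.resize(f(a,840,645),(780,599)))
cv2.imwrite("pics/c4.png",cv2.resize(f(b,720,570),(720,570)))
print(env.state()["eef_pos"],env.state()["t"])
```

```text
[ 585.02159182 -228.79243713  196.30762211] 5.8
```

View pics/c3.png

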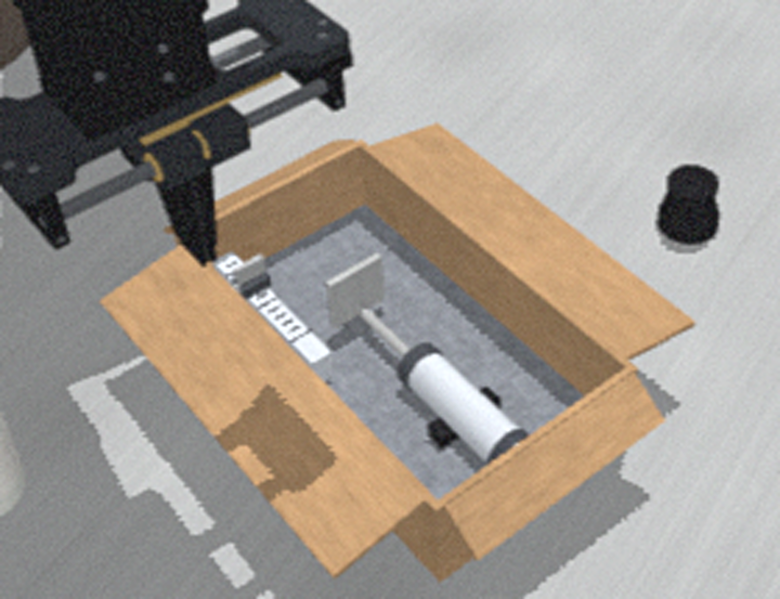

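Run:
```python
from h import *
d=pickle.load(open("d1.pkl","rb"))
a=d["scene"]["pixels"][225:275,180:260]
cv2.imwrite("pics/c5.png",cv2.convertScaleAbs(cv2.resize(a,None,fx=10,fy=10,interpolation=cv2.INTER_CUBIC),alpha=1.3))
S=lambda u,v:(110+u/2.786,150+v/2.786)
O=np.array([626.4,-109.2,0]);R=rot(-.3259)
for s,u,v in((1,(438,124),(693,323)),(-1,(102,300),(335,575))):
    f=lambda p:np.ravel(proj(d["scene"],np.array([flap(s,p[0],-135),flap(s,p[0],135)])@R.T+O)-[S(*u),S(*v)])
    r=least_squares(f,[3.1]);print(r.x,r.fun.round(1))
```

```text
[3.35608747] [ 0.1 -0.   1.   0.4]
[3.32601675] [-0.8  0.1 -0.9  0.9]
```

View pics/c5.png

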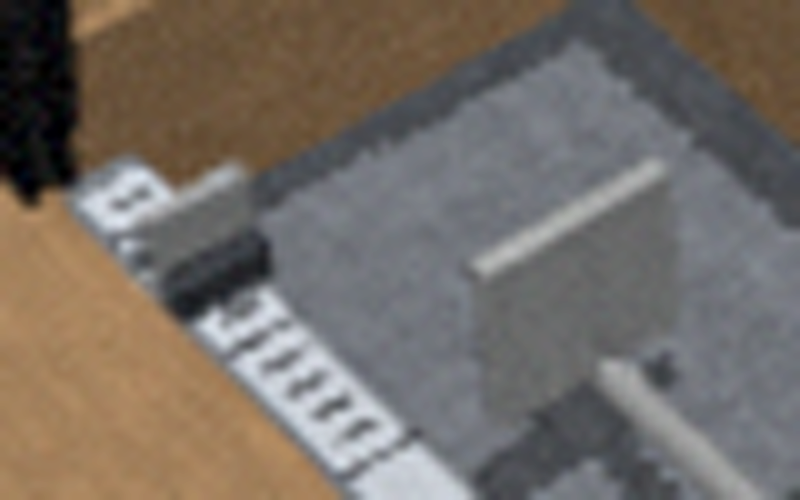

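Run:
```python
from h import *
d=pickle.load(open("d1.pkl","rb"));R=rot(-.3259);O=np.array([626.4,-109.2,0])
S=lambda u,v:(180+u/10-.45,225+v/10-.45)
for n,q,z in(("plate",(480,267),68),("plate",(660,165),68),("fin",(140,225),65),("fin",(238,170),65)):
    print(n,((ray(d["scene"],S(*q),z)-O)@R).round(1))
c=d["wrist"];
for P in([-45,0,68],[-95,-50,65]):
    q=c["view"]@np.r_[R@P+O,1];q=q[:3];th=np.arctan2(np.hypot(q[0],q[1]),q[2]);k=325.2*th/np.hypot(q[0],q[1]);print(274.2+k*q[0],206.7+k*q[1])
```

```text
plate [-46.  -21.3  68. ]
plate [-45.8  20.4  68. ]
fin [-99.3 -62.8  65. ]
fin [-99.7 -40.6  65. ]
404.696441065715 154.73564445625067
356.9418201805182 99.93496652153023
```

Run:
```python
from cell import env
s=env.state();import numpy as np
from h import *
print(s["eef_pos"],s["tcp_rot"],((s["eef_pos"]-[626.4,-109.2,0])@rot(-.3259)).round(1))
```

```text
[ 585.02159182 -228.79243713  196.30762211] [ 3.14146426e+00 -1.52601967e-04  2.81934587e+00] [  -0.9 -126.5  196.3]
```

Request:
step_arm --moves '[{"tx": 4, "ty": 40, "tz": 0, "roll": 0.003}, {"tx": 8, "ty": 80, "tz": 0, "roll": 0.003}, {"tx": 11, "ty": 115, "tz": 15, "roll": 0.003}, {"tx": 11, "ty": 126, "tz": 40, "roll": 0.003}, {"tx": 11, "ty": 126, "tz": 70, "roll": 0.003}, {"tx": 11, "ty": 126, "tz": 100, "roll": 0.003}, {"tx": 11, "ty": 126, "tz": 120, "roll": 0.003}, {"tx": 11, "ty": 126, "tz": 135, "roll": 0.003}, {"tx": 11, "ty": 126, "tz": 145, "roll": 0.003}, {"tx": 11, "ty": 126, "tz": 152, "roll": 0.003}, {"tx": 11, "ty": 126, "tz": 152, "roll": 0.003}, {"tx": 11, "ty": 126, "tz": 152, "roll": 0.003}]'

```text
t: 6.8
eef_pos: [614.7, -106.3, 44.6]
tcp_rot: [3.142, -0.0, 2.816]
ft_force: [-0.4, -0.7, 0.9]
opening: 0.004
grip_force: 0.0
```

Request:
step_arm --moves '[{"tx": 5, "ty": 0, "tz": 0, "roll": 0}, {"tx": 10, "ty": 0, "tz": 0, "roll": 0}, {"tx": 13, "ty": 0, "tz": 0, "roll": 0}, {"tx": 15, "ty": 0, "tz": 0, "roll": 0}, {"tx": 17, "ty": 0, "tz": 0, "roll": 0}, {"tx": 18, "ty": 0, "tz": 0, "roll": 0}, {"tx": 18, "ty": 0, "tz": 0, "roll": 0}]'

```text
t: 7.38
eef_pos: [597.5, -100.5, 44.8]
tcp_rot: [3.141, 0.0, 2.816]
ft_force: [0.1, -0.2, 0.3]
opening: 0.005
grip_force: 0.0
```

Request:
step_arm --moves '[{"tx": 1, "ty": 0, "tz": 0, "roll": 0}, {"tx": 2, "ty": 0, "tz": 0, "roll": 0}, {"tx": 2, "ty": 0, "tz": 0, "roll": 0}]'

```text
t: 7.63
eef_pos: [595.6, -99.8, 44.6]
tcp_rot: [3.142, -0.0, 2.816]
ft_force: [0.5, 0.2, 0.1]
opening: 0.006
grip_force: 0.0
```

Request:
step_arm --moves '[{"tx": 1, "ty": 0, "tz": 0, "roll": 0}, {"tx": 2, "ty": 0, "tz": 0, "roll": 0}, {"tx": 2, "ty": 0, "tz": 0, "roll": 0}]'

```text
t: 7.88
eef_pos: [594.1, -99.4, 44.6]
tcp_rot: [3.141, 0.001, 2.816]
ft_force: [2.8, -1.1, -1.5]
opening: 0.006
grip_force: 1.3
```

Request:
step_arm --moves '[{"tx": 1, "ty": 0, "tz": 0, "roll": 0}, {"tx": 2, "ty": 0, "tz": 0, "roll": 0}, {"tx": 2, "ty": 0, "tz": 0, "roll": 0}]'

```text
t: 8.13
eef_pos: [591.9, -98.6, 44.6]
tcp_rot: [3.142, 0.0, 2.816]
ft_force: [2.8, -1.0, -2.9]
opening: 0.005
grip_force: 1.4
```

Request:
step_arm --moves '[{"tx": 3, "ty": 0, "tz": 0, "roll": 0}, {"tx": 7, "ty": 0, "tz": 0, "roll": 0}, {"tx": 12, "ty": 0, "tz": 0, "roll": 0}, {"tx": 17, "ty": 0, "tz": 0, "roll": 0}, {"tx": 22, "ty": 0, "tz": 0, "roll": 0}, {"tx": 27, "ty": 0, "tz": 0, "roll": 0}, {"tx": 32, "ty": 0, "tz": 0, "roll": 0}, {"tx": 36, "ty": 0, "tz": 0, "roll": 0}, {"tx": 39, "ty": 0, "tz": 0, "roll": 0}, {"tx": 41, "ty": 0, "tz": 0, "roll": 0}, {"tx": 42, "ty": 0, "tz": 0, "roll": 0}, {"tx": 42, "ty": 0, "tz": 0, "roll": 0}]'

```text
t: 9.13
eef_pos: [552.5, -85.4, 44.7]
tcp_rot: [-3.142, 0.002, 2.816]
ft_force: [7.3, -4.4, -6.6]
opening: 0.006
grip_force: 4.1
```

Run:
```python
from h import *
from cell import env, optics
d={n:optics.read_camera(n) for n in("scene","side","wrist")}
pickle.dump(d,open("d2.pkl","wb"))
s=env.state();print(s["t"],s["ft_force"],((s["eef_pos"]-[626.4,-109.2,0])@rot(-.3259)).round(1))
a=d["scene"]["pixels"][215:275,170:250]; f=lambda a,k:cv2.convertScaleAbs(cv2.resize(a,None,fx=k,fy=k,interpolation=cv2.INTER_CUBIC),alpha=1.3,beta=15)
b=d["side"]["pixels"][225:265,225:305]
cv2.imwrite("pics/c6.png",f(a,10))
cv2.imwrite("pics/c7.png",cv2.resize(np.hstack([d["wrist"]["pixels"],np.zeros((420,0,3),np.uint8)]),(800,600)))
```

```text
9.2833 [ 6.49374364 -5.74789847 -6.10449176] [-77.5  -1.2  44.7]
```

View pics/c6.png

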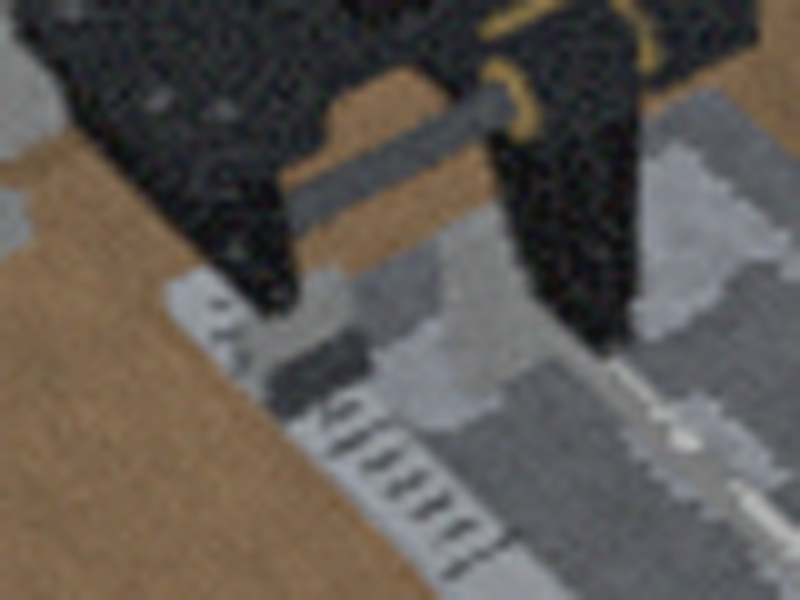

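View pics/c7.png

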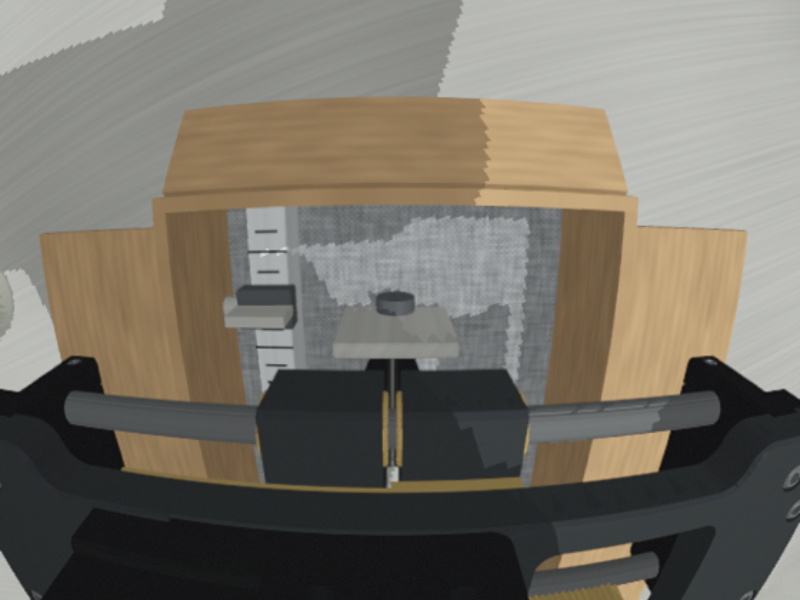

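```bash
cat >> h.py <<'E'
O=np.array([626.4,-109.2,0]);RC=rot(-.3259)
def fish(c,uv,z):
    m=c["mtx"];q=np.array([uv[0]-m[0,2],uv[1]-m[1,2]]);r=np.hypot(*q);th=r/m[0,0]
    v=np.r_[q/r*np.sin(th),np.cos(th)];R=c["view"][:3,:3];o=-R.T@c["view"][:3,3];w=R.T@v
    return (o+w*(z-o[2])/w[2]-O)@RC
E
python3 - <<'E'
from h import *
c=pickle.load(open("d2.pkl","rb"))["wrist"]
print("cam",(-c["view"][:3,:3].T@c["view"][:3,3]-O)@RC)
w=c["pixels"]
cv2.imwrite("pics/c8.png",cv2.resize(w[195:260,150:330],None,fx=4.4,fy=8.8,interpolation=cv2.INTER_CUBIC))
for n,(u,v),z in(("plL",(334,351),68),("plC",(396,351),68),("plR",(458,351),68),("finL",(225,324),65),("finR",(293,322),65)):
    print(n,fish(c,(u/1.4286-.15,v/1.4286-.15),z).round(1))
E
```

```text
cam [-152.31464458   -1.44625715  214.73504574]
plL [-91.8 -21.3  68. ]
plC [-91.9  -0.1  68. ]
plR [-91.8  21.2  68. ]
finL [-100.1  -61.    65. ]
finR [-101.1  -35.7   65. ]
```

View pics/c8.png

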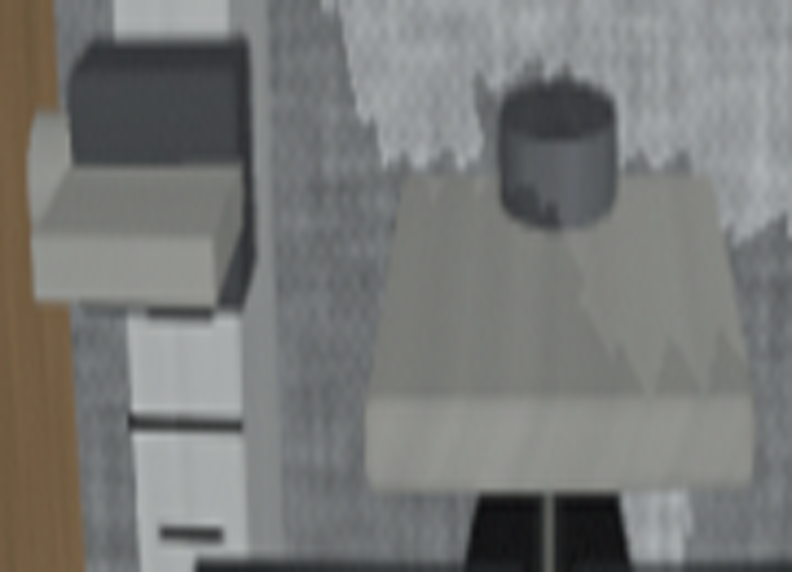

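Run:
```python
from h import *
c=pickle.load(open("d2.pkl","rb"))["wrist"]
S=lambda u,v:(150+u/4.4-.39,195+v/8.8-.44)
for n,q,z in(("pl front",(560,397),68),("pl back",(560,491),68),("plL",(366,443),68),("plR",(752,443),68),("fin f",(130,236),65),("fin b",(130,301),65),("finL",(37,268),65),("finR",(215,268),65)):
    print(n,fish(c,S(*q),z).round(1))
```

```text
pl front [-95.   -0.2  68. ]
pl back [-89.3  -0.2  68. ]
plL [-92.1 -21.7  68. ]
plR [-92.1  21.2  68. ]
fin f [-103.   -48.9   65. ]
fin b [-99.1 -49.3  65. ]
finL [-101.   -60.5   65. ]
finR [-101.2  -39.    65. ]
```

Request:
step_arm --moves '[{"tx": 2, "ty": 0, "tz": 0, "roll": 0}, {"tx": 4, "ty": 0, "tz": 0, "roll": 0}, {"tx": 6, "ty": 0, "tz": 0, "roll": 0}, {"tx": 7, "ty": 0, "tz": 0, "roll": 0}, {"tx": 7.8, "ty": 0, "tz": 0, "roll": 0}, {"tx": 8.3, "ty": 0, "tz": 0, "roll": 0}, {"tx": 8.5, "ty": 0, "tz": 0, "roll": 0}, {"tx": 8.5, "ty": 0, "tz": 0, "roll": 0}, {"tx": 8.5, "ty": 0, "tz": 0, "roll": 0}]'

```text
t: 10.03
eef_pos: [544.9, -82.9, 44.7]
tcp_rot: [-3.142, 0.003, 2.816]
ft_force: [8.5, -4.9, -6.6]
opening: 0.004
grip_force: 4.7
```

Run:
```python
from h import *
from cell import env, optics
c=optics.read_camera("wrist");pickle.dump(c,open("d3.pkl","wb"))
s=env.state();print(s["t"],s["ft_force"],((s["eef_pos"]-O)@RC).round(1))
cv2.imwrite("pics/c9.png",cv2.resize(c["pixels"][195:260,150:330],None,fx=4.4,fy=8.8,interpolation=cv2.INTER_CUBIC))
```

```text
10.0833 [ 8.29529909 -5.1860048  -6.40735303] [-85.6  -1.2  44.7]
```

View pics/c9.png

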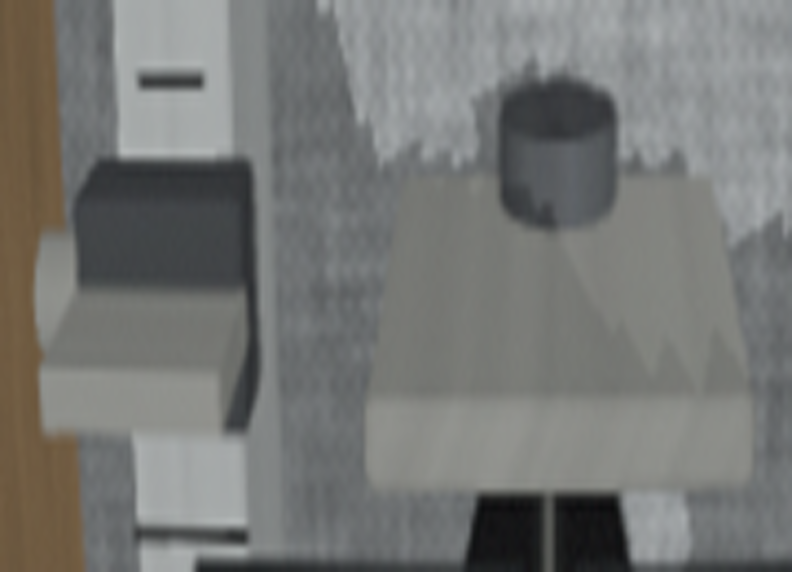

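Run:
```python
from h import *
c=pickle.load(open("d3.pkl","rb"))
S=lambda u,v:(150+u/4.4-.39,195+v/8.8-.44)
for n,q,z in(("pl front",(560,397),68),("pl back",(560,491),68),("plL",(366,443),68),("plR",(752,443),68),("fin f",(130,369),65),("fin b",(130,433),65),("finL",(40,401),65),("finR",(220,401),65)):
    print(n,fish(c,S(*q),z).round(1))
```

```text
pl front [-103.1   -0.2   68. ]
pl back [-97.5  -0.2  68. ]
plL [-100.3  -21.8   68. ]
plR [-100.3   21.2   68. ]
fin f [-103.1  -49.7   65. ]
fin b [-99.1 -50.1  65. ]
finL [-100.9  -61.2   65. ]
finR [-101.4  -39.    65. ]
```

Request:
step_arm --moves '[{"tx": 0.3, "ty": 0, "tz": 0, "roll": 0}, {"tx": 0.6, "ty": 0, "tz": 0, "roll": 0}, {"tx": 0.6, "ty": 0, "tz": 0, "roll": 0}, {"tx": 0.6, "ty": 0, "tz": 0, "roll": 0}, {"tx": 0.6, "ty": 0, "tz": 0, "roll": 0}, {"tx": 0.6, "ty": 0, "tz": 0, "roll": 0}, {"tx": 0.6, "ty": 0, "tz": 0, "roll": 0}, {"tx": 0.6, "ty": 0, "tz": 0, "roll": 0}, {"tx": 0.6, "ty": 0, "tz": 0, "roll": 0}, {"tx": 0.6, "ty": 0, "tz": 0, "roll": 0}, {"tx": 0.6, "ty": 0, "tz": 0, "roll": 0}, {"tx": 0.6, "ty": 0, "tz": 0, "roll": 0}]'

```text
t: 11.08
eef_pos: [544.4, -82.8, 44.7]
tcp_rot: [-3.142, 0.003, 2.816]
ft_force: [7.8, -4.6, -6.8]
opening: 0.005
grip_force: 4.8
```

Request:
step_arm --moves '[{"tx": 0, "ty": 0, "tz": 0, "roll": 0}, {"tx": 0, "ty": 0, "tz": 0, "roll": 0}, {"tx": 0, "ty": 0, "tz": 0, "roll": 0}, {"tx": 0, "ty": 0, "tz": 0, "roll": 0}, {"tx": 0, "ty": 0, "tz": 0, "roll": 0}, {"tx": 0, "ty": 0, "tz": 0, "roll": 0}, {"tx": 0, "ty": 0, "tz": 0, "roll": 0}, {"tx": 0, "ty": 0, "tz": 0, "roll": 0}, {"tx": 0, "ty": 0, "tz": 0, "roll": 0}, {"tx": 0, "ty": 0, "tz": 0, "roll": 0}, {"tx": 0, "ty": 0, "tz": 0, "roll": 0}, {"tx": 0, "ty": 0, "tz": 0, "roll": 0}]'

```text
t: 12.08
eef_pos: [544.4, -82.8, 44.7]
tcp_rot: [-3.142, 0.003, 2.816]
ft_force: [7.3, -5.3, -6.3]
opening: 0.003
grip_force: 4.8
```

Request:
step_arm --moves '[{"tx": 0, "ty": 0, "tz": 0, "roll": 0}, {"tx": 0, "ty": 0, "tz": 0, "roll": 0}, {"tx": 0, "ty": 0, "tz": 0, "roll": 0}, {"tx": 0, "ty": 0, "tz": 0, "roll": 0}, {"tx": 0, "ty": 0, "tz": 0, "roll": 0}, {"tx": 0, "ty": 0, "tz": 0, "roll": 0}, {"tx": 0, "ty": 0, "tz": 0, "roll": 0}, {"tx": 0, "ty": 0, "tz": 0, "roll": 0}, {"tx": 0, "ty": 0, "tz": 0, "roll": 0}, {"tx": 0, "ty": 0, "tz": 0, "roll": 0}]'

```text
t: 12.92
eef_pos: [544.4, -82.7, 44.7]
tcp_rot: [-3.142, 0.003, 2.816]
ft_force: [8.2, -5.4, -7.5]
opening: 0.003
grip_force: 4.8
```

Request:
step_arm --moves '[{"tx": -1, "ty": 0, "tz": 0, "roll": 0}, {"tx": -3, "ty": 0, "tz": 0, "roll": 0}, {"tx": -5, "ty": 0, "tz": 0, "roll": 0}, {"tx": -7.5, "ty": 0, "tz": 0, "roll": 0}, {"tx": -10, "ty": 0, "tz": 0, "roll": 0}, {"tx": -12.5, "ty": 0, "tz": 0, "roll": 0}, {"tx": -15, "ty": 0, "tz": 0, "roll": 0}, {"tx": -17.5, "ty": 0, "tz": 0, "roll": 0}, {"tx": -20, "ty": 0, "tz": 0, "roll": 0}, {"tx": -22, "ty": 0, "tz": 0, "roll": 0}, {"tx": -24, "ty": 0, "tz": 0, "roll": 0}, {"tx": -25, "ty": 0, "tz": 0, "roll": 0}]'

```text
t: 13.92
eef_pos: [567.5, -90.5, 44.7]
tcp_rot: [3.142, 0.001, 2.816]
ft_force: [4.7, -3.3, -3.3]
opening: 0.005
grip_force: 3.0
```

Request:
step_arm --moves '[{"tx": -2, "ty": 0, "tz": 0, "roll": 0}, {"tx": -4, "ty": 0, "tz": 0, "roll": 0}, {"tx": -6, "ty": 0, "tz": 0, "roll": 0}, {"tx": -8, "ty": 0, "tz": 0, "roll": 0}, {"tx": -10, "ty": 0, "tz": 0, "roll": 0}, {"tx": -12, "ty": 0, "tz": 0, "roll": 0}, {"tx": -14, "ty": 0, "tz": 0, "roll": 0}, {"tx": -16, "ty": 0, "tz": 0, "roll": 0}, {"tx": -18, "ty": 0, "tz": 0, "roll": 0}, {"tx": -19, "ty": 0, "tz": 0, "roll": 0}, {"tx": -20, "ty": 0, "tz": 0, "roll": 0}, {"tx": -21, "ty": 0, "tz": 0, "roll": 0}]'

```text
t: 14.92
eef_pos: [587.1, -97.0, 44.6]
tcp_rot: [3.142, -0.0, 2.816]
ft_force: [3.9, -1.5, -1.9]
opening: 0.005
grip_force: 1.7
```

Request:
step_arm --moves '[{"tx": -1, "ty": 0, "tz": 0, "roll": 0}, {"tx": -2, "ty": 0, "tz": 0, "roll": 0}, {"tx": -3, "ty": 0, "tz": 0, "roll": 0}, {"tx": -4, "ty": 0, "tz": 0, "roll": 0}, {"tx": -5, "ty": 0, "tz": 0, "roll": 0}, {"tx": -6, "ty": 0, "tz": 0, "roll": 0}, {"tx": -7, "ty": 0, "tz": 0, "roll": 0}, {"tx": -8, "ty": 0, "tz": 0, "roll": 0}, {"tx": -10, "ty": 0, "tz": 0, "roll": 0}, {"tx": -12, "ty": 0, "tz": 0, "roll": 0}, {"tx": -14, "ty": 0, "tz": 0, "roll": 0}, {"tx": -14, "ty": 0, "tz": 0, "roll": 0}]'

```text
t: 15.92
eef_pos: [600.5, -101.4, 44.5]
tcp_rot: [3.141, -0.0, 2.816]
ft_force: [0.0, -0.5, -0.6]
opening: 0.004
grip_force: 0.0
```

Request:
step_arm --moves '[{"tx": 0, "ty": 0, "tz": -15, "roll": 0}, {"tx": 0, "ty": 0, "tz": -45, "roll": 0}, {"tx": 0, "ty": 0, "tz": -80, "roll": 0}, {"tx": 0, "ty": 0, "tz": -115, "roll": 0}, {"tx": 0, "ty": 0, "tz": -150, "roll": 0}, {"tx": 0, "ty": 0, "tz": -170, "roll": 0}, {"tx": 20, "ty": 30, "tz": -180, "roll": 0}, {"tx": 40, "ty": 65, "tz": -180, "roll": 0}, {"tx": 60, "ty": 100, "tz": -180, "roll": 0}, {"tx": 80, "ty": 130, "tz": -180, "roll": 0}, {"tx": 90, "ty": 160, "tz": -180, "roll": 0}, {"tx": 100, "ty": 190, "tz": -180, "roll": 0}]'

```text
t: 16.92
eef_pos: [565.6, 112.3, 224.9]
tcp_rot: [3.141, -0.0, 2.816]
ft_force: [0.0, 0.8, -0.1]
opening: 0.007
grip_force: 0.0
```

Request:
step_arm --moves '[{"tx": 15, "ty": 30, "tz": 0, "roll": 0}, {"tx": 30, "ty": 60, "tz": 0, "roll": 0}, {"tx": 45, "ty": 90, "tz": 0, "roll": 0}, {"tx": 60, "ty": 120, "tz": 0, "roll": 0}, {"tx": 70, "ty": 140, "tz": 0, "roll": 0}, {"tx": 70, "ty": 140, "tz": 0, "roll": 0}, {"tx": 70, "ty": 140, "tz": 0, "roll": 0}]'

```text
t: 17.5
eef_pos: [544.3, 266.4, 224.4]
tcp_rot: [-3.141, -0.001, 2.818]
ft_force: [0.2, 0.3, 0.3]
opening: 0.004
grip_force: 0.0
```

Run:
```python
from h import *
from cell import env, optics
d0=pickle.load(open("d0.pkl","rb"));d1=pickle.load(open("d1.pkl","rb"));c={n:optics.read_camera(n) for n in("scene","side")}
s=env.state();print(s["t"],s["eef_pos"],s["ft_force"])
def m(t,n,ref,x,y,w,h):
    g=cv2.matchTemplate(c[n]["pixels"][y-8:y+h+8,x-8:x+w+8],ref[n]["pixels"][y:y+h,x:x+w],cv2.TM_CCOEFF_NORMED)
    _,v,_,p=cv2.minMaxLoc(g);print(t,np.array(p)-8,round(v,3))
m("plate","scene",d1,222,238,32,30);m("fin","scene",d1,192,238,16,20)
m("flapL","scene",d1,300,230,62,50);m("flapR","scene",d1,215,310,60,50)
m("bottle","scene",d0,75,270,48,70);m("loupe","scene",d0,340,203,35,38);m("ring","scene",d0,135,368,50,48)
m("loupe","side",d0,297,163,30,32);m("ring","side",d0,365,368,50,48)
```

```text
17.6 [544.87729049 264.9676983  224.52758729] [-1.09893824  0.2816454  -0.59320371]
plate [0 0] 0.974
fin [0 0] 0.995
flapL [0 0] 0.993
flapR [0 0] 0.886
bottle [0 0] 0.978
loupe [0 0] 0.994
ring [0 0] 0.985
loupe [0 0] 0.999
ring [0 0] 0.992
```

Plunger home, rider, flaps and bystanders unmoved; handing in.

```bash
python3 -c "
from cell import env
print(env.job_done())"
```

```text
the job is handed in; nothing more can be done
None
```

I folded both flaps fully outside (about 3.3 rad), pulled the plate to within about 0.3 mm of the index fin, held it there for over 2 s, then eased it home. The closing image check showed the rider, flaps and bystanders unmoved, and the job is handed in (about 18 s used, no verdict shown).

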